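# Cover the cheese crock, then take off its outer lid

### The arm

A 7-joint arm with a two-finger parallel gripper is mounted at the origin on the work surface. World frame = base frame: x ahead of the robot, y to its left, z up, the work surface at z = 0. Lengths are in m, angles in rad, forces in N, time in s.
With the tool pointing down it reaches from about 0.35 to 0.9 m from the base axis. Payload 8.1 kg.
Tool frame: the origin (TCP) lies midway between the tips of the shut fingers; the grasp point (between the pads) lies 19 mm behind it; z points along the fingers, y is the line along which they close (so a half turn about z gives the same grasp; the last joint's range is limited). The gripper opens to 92 mm and grips with 3 to 60 N. Pads are 19 mm wide; open, the fingers measure 130 mm over their backs; the gripper's body (75 mm by 190 mm) begins 47 mm behind the grasp point.
Start: joints at [-1.292, 0.434, 0.025, 1.573, -0.012, 1.134, -0.075], TCP at [0.233, 0.58, 0.227] pointing down, gripper open.
Joint ranges: [-2.62, 2.62], [-0.44, 2.09], [-1.27, 1.32], [0.08, 2.57], [-1.32, 4.46], [0.12, 2], [-2.74, 2.74]. Speed limits (rad/s): [2.22, 2.22, 3.01, 3.01, 3.14, 3.14, 3.14].

### API

Orientations are given as a rotation vector (axis times angle).
In Python, from cell import arm gives the robot as it stands.
- The arm moves only by the tool carry_out, never from a script. Its arguments are lists of equal length, an entry for each row: "claw": the finger opening in cm, from 0 to 9.18; "delta_pos": the shift along the tool's x, y, z in cm, a list of three; "angular": the turn, a rotation vector about the tool's x, y, z in rad, a list of three. In form: {"claw": [claw, ...], "delta_pos": [[dx, dy, dz], ...], "angular": [[ax, ay, az], ...]}. A call has 1 to 20 rows; each row shifts and turns the commanded pose from where the row before left it, along the tool's axes as they then stand; what a row does not reach is not made up. A row lasts 1/10 s, in which the tool goes at most 50 mm and 8.59 degrees, less where a joint would pass 70% of its speed; a pose out of reach is approached as far as the arm can. A call with a gripper value outside its range is refused whole. The fingers move at their own pace and stop on an object; "force" is the grip in N (left out, the last holds). Time passes only in rows, so rows that do not move let the fingers close. It gives the time, the measured TCP pose, the force, the opening and the grip force at its end, in the units of the state.
- arm.observe(): the state, without advancing time (a new reading comes with each control period).
- arm.get_image(name): name is "scene" or "top" or "wrist"; returns a dict with "frame" (384x512x3 uint8, red, green, blue), "mtx" (3x3 intrinsics, pixels), "T" (4x4, takes a point from camera to world coordinates). Camera axes: x right, y down, z forward; pixel columns grow to the right and rows downward; lengths in m; the calibration is good to about 2 mm. A picture is of the moment at which its call begins. There is no depth.
- arm.sign_off(): hands the job in; it is judged then, once.
Trained networks look in a picture, given as the dict that the camera call returned (one of the last four; its "shot" number tells which), for a name from the list of things; names that differ only in an ending like _2 or _b are one class to them, and where a whole thing is asked for, a point or a joint stands for the part that bears it (a point fixed in the world has none). Each returns a list of dicts, best first, with "conf" (0 to 1); they miss things now and then, are a little off and sometimes report something else, mostly with a low value. They report only what shows in the picture. A call takes as long as a camera call. They do not tell look-alikes from the thing itself.
- arm.look_for(label, picture): "centre" ([column, row] as shares, 0 to 1, of the picture: columns of its width, rows of its height, amid what is visible of it).
- arm.trace(label, picture): "region" (384x512 bool, what is visible of it) and "centre" ([column, row] as shares, 0 to 1, of the picture: columns of its width, rows of its height, amid what is visible of it).
- arm.place_of(label, picture): "centre" ([column, row] as shares, 0 to 1, of the picture: columns of its width, rows of its height: a listed point, or the origin of a listed thing).
The state is a dict: "clock": time; "joints": joint angles; "dq": joint speeds; "joint_efforts": joint torques, N m; "position": TCP position; "ee_rot": TCP orientation; "force": force on the tool from outside, world axes, zero at the start; "ft_torque": the same for the moment, N m; "width": opening from 0.0 (shut) to 1.0 (fully open); "gripper_force": force on a finger pad.
Only numpy, scipy, OpenCV 4.12 (cv2) and the standard library are available. Lean on these libraries where they do the work, as an engineer would, in place of code of your own. Each camera call takes 0.05 s, during which the arm holds its last target. There are 200 camera calls.

### The job

The two nested lids of the cheese crock wait on the serving board. Take them together by the wooden knob, lower them (no dropping) onto the crock until the inner lid sits fully home in its mouth, and let go; then grip the blue outer lid by its collar and lift it off alone, straight up, leaving the inner lid closed and undisturbed on the crock. Finish still holding the outer lid level and still, above the crock with a hand's width (about 10 cm) of clear lift, and do not disturb the other things on the counter.

Things in the scene. Friction and masses are not known exactly. Their poses are not given: they have to be found in the camera images.
- crock: white stoneware cheese crock, open at the top, 102 mm across, 85 mm high, mouth 92 mm wide, too heavy to shift; upright, origin under its centre. It stands on the counter, to the left or to the right
- crock_rim (a point): centre of the crock's mouth, at the height of its rim (85 mm above the counter); z up
- board: pale wooden serving board, 300 mm (its x) by 180 mm (its y), 18 mm thick, does not slide; origin under its centre. The nested lids wait on it
- inner_lid: inner lid, loose, about 0.2 kg, round about its z (up): wooden disc 104 mm across, 8 mm thick; origin on the axis at the disc's underside, which comes to rest on the crock's rim. Below it a black plug 84 mm across reaches 10 mm down into the crock's mouth (4 mm play all round). On top a stem 18 mm thick rises through the outer lid's hole and carries the knob
- knob (a point): middle of the inner lid's round wooden knob, on its axis 52.5 mm above the inner lid's origin; the knob is 24 mm across and 27 mm high (39 to 66 mm above that origin), all of it above the outer lid's collar. Lifting it lifts both lids: the outer lid rides on the disc
- outer_lid: outer lid, loose, about 0.25 kg, round about its z (up): blue ceramic plate 120 mm across, 6 mm thick; origin on the axis at the plate's underside, which lies on the inner lid's disc, 8 mm above the inner lid's origin while nested. A 4 mm thick skirt reaches 7 mm down around the disc (4 mm play all round)
- collar (a point): middle of the outer lid's round blue collar, its grip, on its axis 17 mm above the outer lid's origin; the collar is 48 mm across outside, hole 37 mm, and stands 6 to 28 mm above that origin. Knob and stem stand up freely through it; the knob's top is 30 mm above the collar's top
- cheese: round of pale cheese, 80 mm across, 42 mm high, lying on the board; origin under its centre. Bystander
- salt_jar: small glass jar with a steel cap, 52 mm across, 75 mm high; origin under its centre. Bystander
- pepper_jar: small dark jar with a steel cap, 48 mm across, 70 mm high; origin under its centre. Bystander
- knife: bread knife lying flat, black handle 120 mm along its -x, steel blade 170 mm along its +x; 18 mm high; origin on the counter where handle meets blade. Bystander
- mug: white mug, 80 mm across, 90 mm high; origin under its centre. Bystander
- chutney_jar: amber jar with a brass cap, 68 mm across, 110 mm high; origin under its centre. Bystander
There are look-alikes about, which are no part of the job. Leave any green, red or turquoise look-alike of the outer_lid alone.

How it is judged:
On the way, in this order (a step that is already met when the one before it is completed fails the run):
1. the nested lids are lowered onto the crock in the grip: inner lid within 10 mm of its seat and centred within 6 mm, outer lid nested on it, fingers still on the inner lid's knob (horizontal distance between inner_lid and crock_rim below 0.006 m and z of inner_lid in the frame of crock_rim between -0.004 and 0.01 m and angle between inner_lid's own z axis and vertical below 0.08 rad and z of outer_lid in the frame of inner_lid between 0.005 and 0.012 m and horizontal distance between outer_lid and inner_lid below 0.008 m and contact force between the fingers and inner_lid above 0.3 N), for 0.1 s.
2. let go: inner lid fully home (within 3 mm), outer lid nested on it, fingers off both lids (horizontal distance between inner_lid and crock_rim below 0.006 m and z of inner_lid in the frame of crock_rim between -0.004 and 0.003 m and angle between inner_lid's own z axis and vertical below 0.08 rad and z of outer_lid in the frame of inner_lid between 0.005 and 0.012 m and horizontal distance between outer_lid and inner_lid below 0.008 m and contact force between the fingers and inner_lid below 0.05 N and contact force between the fingers and outer_lid below 0.05 N), for 0.1 s.
At the end, for the whole second after the job is handed in: Inner lid home on the crock: centred to 6 mm, within 3 mm of rim height, level to 0.08 rad, at rest, untouched by the robot. Outer lid gripped, 78 mm or more above the rim, below 0.30 m, within 60 mm of the crock axis, level to 0.25 rad, still, touching neither inner lid nor crock (horizontal distance between inner_lid and crock_rim below 0.006 m and z of inner_lid in the frame of crock_rim between -0.004 and 0.003 m and angle between inner_lid's own z axis and vertical below 0.08 rad and linear speed of inner_lid below 0.02 m/s and contact force between each of the arm, the fingers, outer_lid and inner_lid below 0.05 N and contact force between the fingers and outer_lid above 0.5 N and z of outer_lid in the frame of crock_rim above 0.078 m and height (world z) of outer_lid below 0.3 m and horizontal distance between outer_lid and crock_rim below 0.06 m and angle between outer_lid's own z axis and vertical below 0.25 rad and linear speed of outer_lid below 0.03 m/s and contact force between outer_lid and crock below 0.05 N); the arm keeps its last pose, push and grip.
It fails at once if the outer lid comes apart from the inner lid (origins over 20 mm apart) while the inner lid is not home on the crock (6 mm, 4 mm in height) (distance between outer_lid and inner_lid above 0.02 m and not (horizontal distance between inner_lid and crock_rim below 0.006 m and z of inner_lid in the frame of crock_rim between -0.004 and 0.004 m and angle between inner_lid's own z axis and vertical below 0.08 rad)).
It fails at once if a bystander (cheese, salt jar, pepper jar, knife, mug, chutney jar) is moved by more than 30 mm (distance of any of cheese, salt_jar, pepper_jar, knife, mug, chutney_jar from where it was at the start of the episode above 0.03 m).
It also fails if it takes over 48 s, if anything falls off the work surface, if the arm or the gripper's body presses on something with over 40 N, if the wrist force passes 120 N, or if a joint passes its speed limit or range.

## Working session

There is one attempt and no reset: what is moved stays moved. The work goes in short steps, Python scripts to look and compute and a tool call to move; the robot and the scene stay as the last step left them, time stands still between calls to the robot, and variables do not carry over. Pictures are saved under pics/ and viewed, at most 10 in all, crops included, and the job is handed in when it is done.

Besides the shell and the picture viewer there is one more tool, called after "Emit:" as name(argument=value, ...) on one line, values as JSON. carry_out: Moves the arm, as the interface text tells. Its arguments: {"type":"object","properties":{"claw":{"type":"array","items":{"type":"number"}},"delta_pos":{"type":"array","items":{"type":"array","items":{"type":"number"}}},"angular":{"type":"array","items":{"type":"array","items":{"type":"number"}}},"force":{"type":"number"}},"required":["claw","delta_pos","angular"]}

```bash
mkdir -p pics
cat > h.py <<'E'
import numpy as np, cv2
from cell import arm
def px(c): return np.array([c[0]*512,c[1]*384])
def ray(im,p):
    K=np.array(im["mtx"]);T=np.array(im["T"])
    d=T[:3,:3]@np.linalg.solve(K,[p[0],p[1],1.]); return T[:3,3],d/np.linalg.norm(d)
def at_z(im,p,z):
    o,d=ray(im,p); return o+d*(z-o[2])/d[2]
def proj(im,X):
    T=np.array(im["T"]);c=np.array(im["mtx"])@(T[:3,:3].T@(np.array(X)-T[:3,3])); return c[:2]/c[2]
def tri(rs):
    A=sum(np.eye(3)-np.outer(d,d) for o,d in rs);b=sum((np.eye(3)-np.outer(d,d))@o for o,d in rs)
    return np.linalg.solve(A,b)
def save(im,n,box=None,s=1):
    f=im["frame"][:,:,::-1]
    if box: f=f[box[1]:box[3],box[0]:box[2]]
    cv2.imwrite("pics/"+n,cv2.resize(f,None,fx=s,fy=s,interpolation=cv2.INTER_CUBIC))
E
python3 - <<'E'
from h import *
s=arm.observe(); print({k:np.round(s[k],3) for k in s})
for n in("scene","top"):
    im=arm.get_image(n); save(im,n+".png",s=1.4)
    print(n,np.round(im["T"],3).tolist())
    for l,z in(("knob",.08),("collar",.05),("crock_rim",.085),("outer_lid",.03),("cheese",.018),("salt_jar",0),("pepper_jar",0),("knife",0),("mug",0),("chutney_jar",0),("board",0)):
        print(l,[(np.round(r["conf"],2),px(r["centre"]).round(1).tolist(),at_z(im,px(r["centre"]),z).round(3).tolist()) for r in arm.place_of(l,im)])
E
```

```text
{'clock': np.float64(0.0), 'joints': array([-1.292,  0.435,  0.025,  1.574, -0.012,  1.134, -0.075]), 'dq': array([-0.001, -0.001, -0.   ,  0.   ,  0.   , -0.001, -0.002]), 'joint_efforts': array([ 2.0000e-03, -6.6786e+01,  9.8600e-01, -3.1446e+01, -6.0000e-02,
        4.3000e-02,  0.0000e+00]), 'position': array([0.233, 0.579, 0.226]), 'ee_rot': array([-5.960e-01, -3.084e+00,  2.000e-03]), 'force': array([ 0.037, -0.128, -1.326]), 'ft_torque': array([-0.03 ,  0.058, -0.002]), 'gripper_force': np.float64(0.0), 'width': np.float64(0.996)}
scene [[0.73, 0.476, -0.491, 1.041], [0.684, -0.511, 0.521, -0.596], [-0.003, -0.716, -0.698, 0.861], [0.0, 0.0, 0.0, 1.0]]
knob [(np.float64(0.57), [178.6, 240.9], [0.469, -0.288, 0.08])]
collar [(np.float64(0.96), [174.3, 360.9], [0.698, -0.487, 0.05]), (np.float64(0.92), [180.7, 243.5], [0.459, -0.278, 0.05]), (np.float64(0.76), [97.9, 275.7], [0.385, -0.488, 0.05]), (np.float64(0.74), [92.8, 229.2], [0.234, -0.418, 0.05]), (np.float64(0.65), [149.2, 209.9], [0.289, -0.263, 0.05])]
crock_rim [(np.float64(0.77), [312.4, 153.6], [0.509, 0.252, 0.085
[... 1570 characters left out ...]
3]), (np.float64(0.77), [382.5, 287.6], [0.21, -0.401, 0.03]), (np.float64(0.61), [403.5, 142.6], [0.689, -0.472, 0.03]), (np.float64(0.59), [345.5, 209.3], [0.459, -0.28, 0.03])]
cheese []
salt_jar [(np.float64(0.76), [256.8, 217.5], [0.425, 0.01, 0.0])]
pepper_jar [(np.float64(0.59), [263.5, 176.0], [0.566, -0.008, 0.0])]
knife [(np.float64(0.7), [261.1, 126.5], [0.737, 0.005, 0.0]), (np.float64(0.56), [343.4, 208.7], [0.464, -0.279, 0.0])]
mug [(np.float64(0.82), [104.5, 196.5], [0.48, 0.521, 0.0]), (np.float64(0.33), [264.6, 176.3], [0.565, -0.012, 0.0])]
chutney_jar [(np.float64(0.8), [414.5, 195.2], [0.517, -0.519, 0.0])]
board [(np.float64(0.67), [342.9, 192.3], [0.519, -0.277, 0.0])]
```

View pics/scene.png

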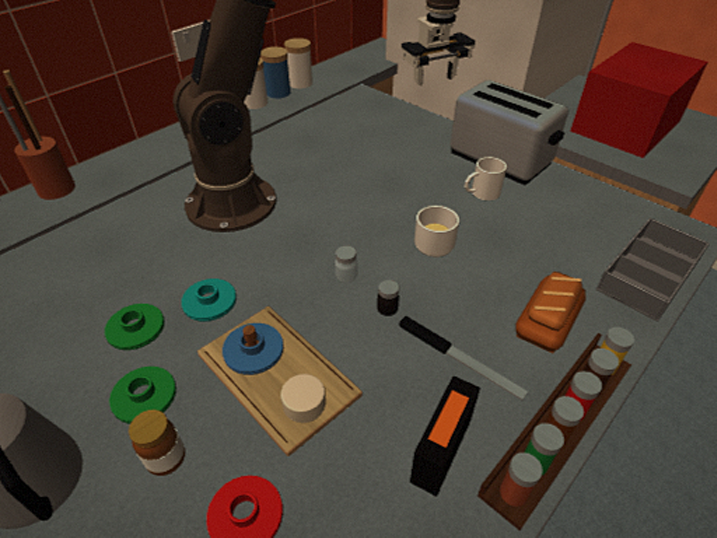

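View pics/top.png

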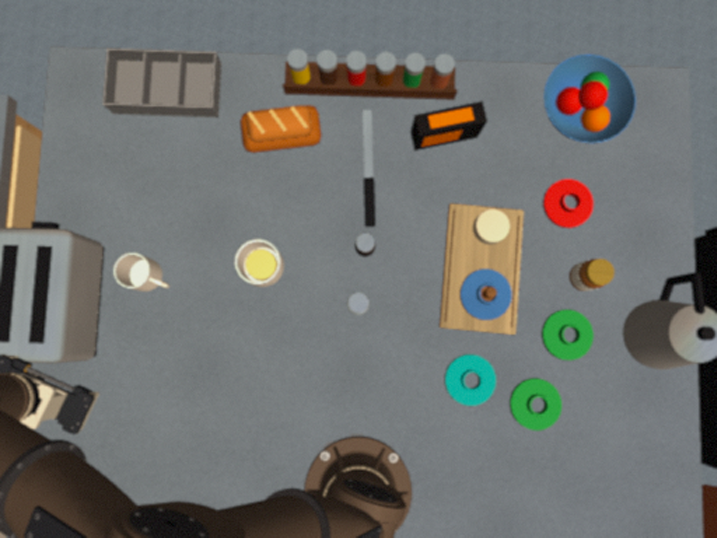

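Run:
```python
from h import *
a=arm.get_image("scene"); save(a,"crop.png",(120,190,280,310),4)
b=arm.get_image("top")
from scipy.optimize import least_squares
# circle/known-height refinements by place_of pairs, several shots
res={}
for k in range(3):
    for im,n in((arm.get_image("scene"),"s"),(arm.get_image("top"),"t")):
        for l,z in(("knob",.0885+0),("collar",0),("crock_rim",.085)):
            for r in arm.place_of(l,im):
                p=px(r["centre"]); q=at_z(im,p,.085)
                ref=(.51,.245) if l=="crock_rim" else (.47,-.28)
                if np.hypot(*(q[:2]-ref))<.06: res.setdefault(l,[]).append((n,p.round(1),ray(im,p)))
for l in res:
    print(l,[(x[0],x[1].tolist()) for x in res[l]]); print(tri([x[2] for x in res[l]]).round(4))
```

```text
knob [('s', [179.0, 240.2]), ('t', [348.8, 207.7]), ('s', [180.1, 239.0]), ('s', [177.0, 240.6]), ('t', [349.8, 205.7])]
[ 0.4635 -0.2832  0.0743]
collar [('s', [179.8, 243.4]), ('t', [343.6, 209.0]), ('s', [177.0, 243.1]), ('t', [344.4, 206.3]), ('t', [349.4, 206.7])]
[ 0.4612 -0.2789  0.0545]
crock_rim [('s', [308.8, 153.1]), ('t', [182.8, 185.2]), ('s', [310.6, 155.8]), ('t', [185.4, 186.1]), ('s', [310.2, 155.9]), ('t', [183.7, 184.3])]
[0.512  0.2399 0.0886]
```

Candidates for the lid (scene px): blue (179,246), turquoise (150,212), green (97,232) and (100,282), red (174,366). Only the blue one has a wooden knob, so I choose it. The crock is at scene (311,165) and top (184,185). I'll check the crop while squaring the tool (tool y to world +x, tool x to world +y).

View pics/crop.png

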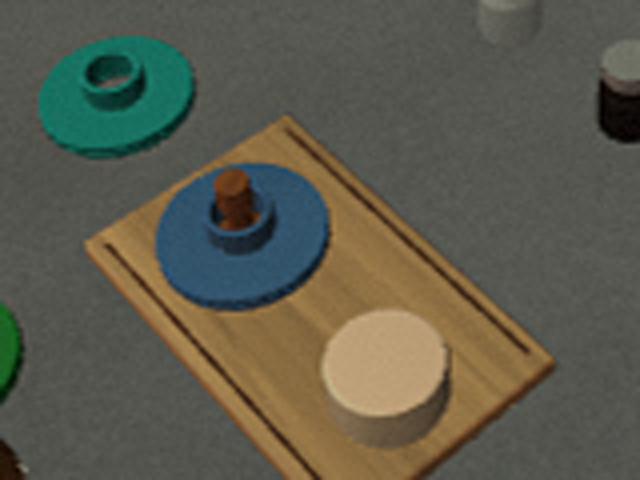

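Emit:
carry_out(claw=[9, 9, 9, 9, 9, 9, 9, 9], delta_pos=[[0, 0, 0], [0, 0, 0], [0, 0, 0], [0, 0, 0], [0, 0, 0], [0, 0, 0], [0, 0, 0], [0, 0, 0]], angular=[[0, 0, 0.1486], [0, 0, 0.1486], [0, 0, 0.1486], [0, 0, 0.1486], [0, 0, 0.1486], [0, 0, 0.1486], [0, 0, 0.1486], [0, 0, 0.1486]])

```text
clock: 3.3
position: [0.2328, 0.58, 0.2268]
ee_rot: [-2.228, -2.215, -0.0]
force: [0.2, 0.8, 0.3]
width: 0.982
gripper_force: 0.0
```

The crop confirms it: blue plate with collar and wooden knob through it (scene px about (179,243)). I'll hover over the crock first for a wrist view on the way.

Emit:
carry_out(claw=[9, 9, 9, 9, 9, 9, 9, 9, 9, 9], delta_pos=[[-3.8, 2.8, 0], [-3.8, 2.8, 0], [-3.8, 2.8, 0], [-3.8, 2.8, 0], [-3.8, 2.8, 0], [-3.8, 2.8, 0], [-3.8, 2.8, 0], [-3.8, 2.8, 0], [-3.6, 2.8, 0], [0, 2.7, 0]], angular=[[0, 0, 0], [0, 0, 0], [0, 0, 0], [0, 0, 0], [0, 0, 0], [0, 0, 0], [0, 0, 0], [0, 0, 0], [0, 0, 0], [0, 0, 0]])

```text
clock: 4.3
position: [0.5139, 0.2337, 0.2276]
ee_rot: [2.228, 2.213, -0.001]
force: [0.3, 0.5, 0.3]
width: 0.978
gripper_force: 0.0
```

Run:
```python
from h import *
im=arm.get_image("wrist"); save(im,"w1.png",s=1.2)
print(arm.observe()["position"],np.round(im["T"],3).tolist())
for r in arm.place_of("crock_rim",im): print(r["conf"],px(r["centre"]),at_z(im,px(r["centre"]),.085).round(4))
np.savez("w1.npz",frame=im["frame"],mtx=im["mtx"],T=im["T"])
```

```text
[0.51758406 0.23623098 0.22754625] [[1.0, -0.007, -0.002, 0.514], [-0.007, -0.969, -0.248, 0.301], [-0.0, 0.248, -0.969, 0.386], [0.0, 0.0, 0.0, 1.0]]
0.84 [257.5872 166.5024] [0.5182 0.2446 0.085 ]
```

View pics/w1.png

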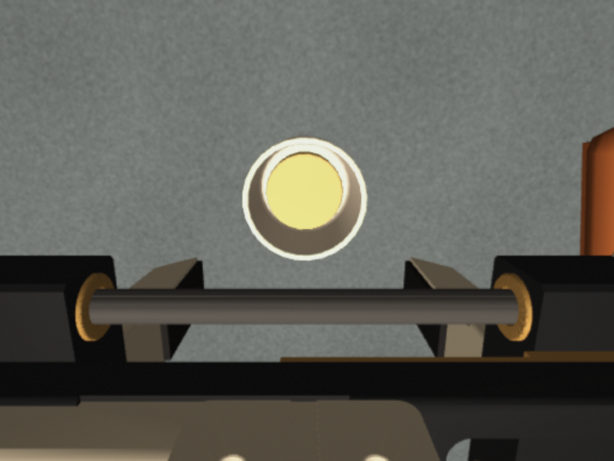

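The wrist view shows the crock's rim as a ring centred near (254,166) px in the full image. I'll fit it accurately now that the arm has settled.

```bash
cat >> h.py <<'E'
from scipy.optimize import least_squares
def fit_circle(im,mask,z,guess,r=None):
    cs,_=cv2.findContours(mask.astype(np.uint8),cv2.RETR_EXTERNAL,cv2.CHAIN_APPROX_NONE)
    c=max(cs,key=cv2.contourArea)[:,0,:].astype(float)
    P=np.array([at_z(im,p,z)[:2] for p in c])
    f=lambda v:np.hypot(P[:,0]-v[0],P[:,1]-v[1])-v[2]
    s=least_squares(f,[*guess,r or .05],loss="soft_l1",f_scale=.001)
    return s.x, np.abs(s.fun).mean()
E
python3 - <<'E'
from h import *
for k in range(2):
    im=arm.get_image("wrist")
    for r in arm.trace("crock",im)[:1]: print(r["conf"],fit_circle(im,r["region"],.085,(.51,.24)))
    g=im["frame"].astype(int); m=(g.min(2)>140); m[:110]=0;m[225:]=0;m[:,:180]=0;m[:,330:]=0
    print(fit_circle(im,m,.085,(.51,.24)),im["T"][:3,3],arm.observe()["position"])
    for r in arm.place_of("crock_rim",im)[:1]: print(at_z(im,px(r["centre"]),.085).round(4))
for n in("top",):
    im=arm.get_image(n)
    for r in arm.trace("crock",im)[:1]: print(n,r["conf"],fit_circle(im,r["region"],.085,(.51,.24)))
E
```

```text
0.77 (array([0.51398691, 0.24395252, 0.05013905]), np.float64(0.0004918270035954392))
(array([0.51411265, 0.24333814, 0.05041317]), np.float64(0.00024047243950657698)) [0.51488429 0.30501552 0.38522573] [0.51182134 0.24011739 0.22646957]
[0.5159 0.2436 0.085 ]
0.56 (array([0.51378129, 0.24420415, 0.05053371]), np.float64(0.0005201032266678672))
(array([0.51414897, 0.24335158, 0.05037918]), np.float64(0.00025207727950116767)) [0.51093867 0.30756066 0.38461351] [0.51077487 0.24097062 0.22660907]
[0.5172 0.2434 0.085 ]
top 0.9 (array([0.50395268, 0.22540078, 0.03983672]), np.float64(0.00698339858050423))
```

Emit:
carry_out(claw=[9, 9, 9, 9, 9, 9, 9, 9, 9, 9, 9, 9, 9], delta_pos=[[-4.4, -0.4, 0], [-4.4, -0.4, 0], [-4.4, -0.4, 0], [-4.4, -0.4, 0], [-4.4, -0.4, 0], [-4.4, -0.4, 0], [-4.4, -0.4, 0], [-4.4, -0.4, 0], [-4.4, -0.4, 0], [-4.4, -0.4, 0], [-4.4, -0.4, 0], [-4.4, -0.4, 0], [0, 0, 0]], angular=[[0, 0, 0], [0, 0, 0], [0, 0, 0], [0, 0, 0], [0, 0, 0], [0, 0, 0], [0, 0, 0], [0, 0, 0], [0, 0, 0], [0, 0, 0], [0, 0, 0], [0, 0, 0], [0, 0, 0]])

```text
clock: 6.1
position: [0.4618, -0.2944, 0.2274]
ee_rot: [2.228, 2.211, -0.004]
force: [0.6, -0.4, 1.2]
width: 0.981
gripper_force: 0.0
```

Run:
```python
from h import *
arm.get_image("wrist")
for k in range(2):
    im=arm.get_image("wrist")
    h=cv2.cvtColor(im["frame"],cv2.COLOR_RGB2HSV); m=(h[...,0]>98)&(h[...,0]<125)&(h[...,1]>90)
    m[215:]=0
    print(m.sum(),fit_circle(im,m,.042,(.46,-.28),.06),arm.observe()["position"],arm.observe()["ee_rot"])
    for l,z in(("knob",.0805),("collar",.053)):
        for r in arm.place_of(l,im)[:2]: print(l,r["conf"],px(r["centre"]).round(1),at_z(im,px(r["centre"]),z).round(4))
save(im,"w2.png",s=1.2)
```

```text
7759 (array([ 0.45973108, -0.28320371,  0.05807131]), np.float64(0.00025834995435338864)) [ 0.46349811 -0.28857766  0.22663864] [-2.22357967e+00 -2.21896050e+00  1.91097989e-04]
knob 0.75 [304.9 152.5] [ 0.5131 -0.2672  0.0805]
knob 0.56 [253.7 171.4] [ 0.4631 -0.2858  0.0805]
collar 0.94 [186.1 310.5] [ 0.3802 -0.4634  0.053 ]
collar 0.8 [ 75.2 135.7] [ 0.2759 -0.2523  0.053 ]
7642 (array([ 0.45965855, -0.28296213,  0.0579471 ]), np.float64(0.00041371720229983744)) [ 0.4645113  -0.28618428  0.22659539] [-2.21806034e+00 -2.22379010e+00 -1.12768038e-03]
knob 0.7 [249.6 174. ] [ 0.4606 -0.2834  0.0805]
collar 0.89 [184.1 312.9] [ 0.3806 -0.4617  0.053 ]
collar 0.73 [ 74.2 139.9] [ 0.2757 -0.2529  0.053 ]
```

View pics/w2.png

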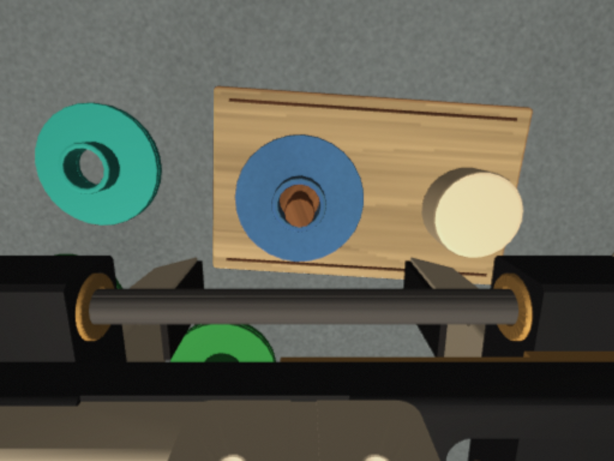

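Knob at about (0.461, -0.2835), right under the gripper (full px ~(250,172)). Descend so the tips end 4 mm above the collar, then close.

Emit:
carry_out(claw=[9, 8, 7, 6, 6, 6, 6, 6], delta_pos=[[0.45, -0.3, 0], [0, 0, 3.5], [0, 0, 3.5], [0, 0, 3.5], [0, 0, 2.4], [0, 0, 1.5], [0, 0, 1.5], [0, 0, 0]], angular=[[0, 0, 0], [0, 0, 0], [0, 0, 0], [0, 0, 0], [0, 0, 0], [0, 0, 0], [0, 0, 0], [0, 0, 0]], force=30)

```text
clock: 7.25
position: [0.46, -0.2819, 0.0662]
ee_rot: [-2.218, -2.221, 0.001]
force: [-0.6, -0.3, -1.3]
width: 0.652
gripper_force: 0.0
```

Emit:
carry_out(claw=[5, 4, 3, 2, 1, 0, 0, 0, 0], delta_pos=[[0, 0, 0], [0, 0, 0], [0, 0, 0], [0, 0, 0], [0, 0, 0], [0, 0, 0], [0, 0, 0], [0, 0, 0], [0, 0, 0]], angular=[[0, 0, 0], [0, 0, 0], [0, 0, 0], [0, 0, 0], [0, 0, 0], [0, 0, 0], [0, 0, 0], [0, 0, 0], [0, 0, 0]])

```text
clock: 8.15
position: [0.4611, -0.2835, 0.068]
ee_rot: [2.221, 2.221, 0.001]
force: [-1.8, 0.6, 6.3]
width: 0.255
gripper_force: 30.0
```

Run:
```python
from h import *
s=arm.observe();print(s["position"],s["ee_rot"],s["width"],s["gripper_force"],s["force"],s["clock"])
im=arm.get_image("scene"); save(im,"g1.png",(110,160,270,280),4)
```

```text
[ 0.461085   -0.28351335  0.06803062] [2.22130196e+00 2.22138462e+00 5.15469974e-04] 0.25489239744211833 30.001021027565002 [-1.8183111   0.63861163  6.30113153] 8.15
```

View pics/g1.png

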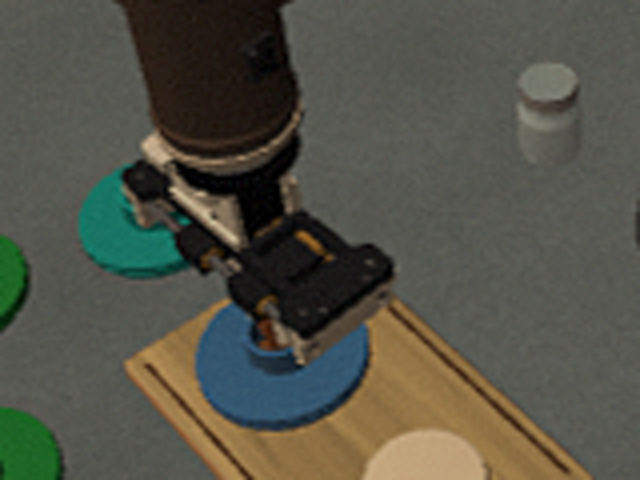

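Grip holds the knob (23.4 mm, 30 N). Lift gently and check.

Emit:
carry_out(claw=[0, 0, 0, 0, 0, 0, 0, 0, 0], delta_pos=[[0, 0, -0.5], [0, 0, -1], [0, 0, -1.5], [0, 0, -2], [0, 0, -2], [0, 0, -2], [0, 0, -1.5], [0, 0, -1.5], [0, 0, 0]], angular=[[0, 0, 0], [0, 0, 0], [0, 0, 0], [0, 0, 0], [0, 0, 0], [0, 0, 0], [0, 0, 0], [0, 0, 0], [0, 0, 0]])

```text
clock: 9.1
position: [0.4617, -0.2841, 0.1897]
ee_rot: [2.22, 2.219, 0.002]
force: [1.3, -1.1, -4.4]
width: 0.259
gripper_force: 30.0
```

Run:
```python
from h import *
s=arm.observe();print(s["position"],s["width"],s["gripper_force"],s["force"],s["ft_torque"],s["clock"])
im=arm.get_image("wrist"); save(im,"g2.png",s=1.2)
T=im["T"];print(T[:3,3])
```

```text
[ 0.46166964 -0.28414611  0.18970889] 0.25921778940982887 29.999020993709564 [ 1.2865765  -1.14254345 -4.4490438 ] [-0.13195597  0.01931831 -0.03411477] 9.1
[ 0.46097567 -0.21701089  0.34781342]
```

View pics/g2.png

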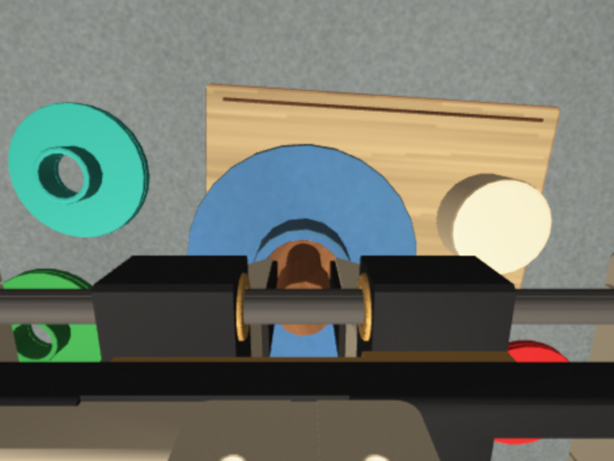

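Lids are up, level-looking, knob between pads (~(252,235) px full). I'll fit the plate's arc to get the lid's offset in the hand.

```bash
cat > off.py <<'E'
from h import *
def off(im,rows=205):
    h=cv2.cvtColor(im["frame"],cv2.COLOR_RGB2HSV); m=(h[...,0]>98)&(h[...,0]<125)&(h[...,1]>90); m[rows+10:]=0
    n,l,st,_=cv2.connectedComponentsWithStats(m.astype(np.uint8)); m=l==1+np.argmax(st[1:,4])
    c=max(cv2.findContours(m.astype(np.uint8),cv2.RETR_EXTERNAL,cv2.CHAIN_APPROX_NONE)[0],key=len)[:,0,:].astype(float)
    # outer arc only: topmost pixel per column and left/rightmost per row
    k=[p for p in c if p[1]<rows and not m[:int(p[1]),int(p[0])].any()]
    k=np.array(k); 
    # half-pixel outward
    mid=np.array([k[:,0].mean(),rows]); k=k+0.5*(k-mid)/np.linalg.norm(k-mid,axis=1)[:,None]
    def f(v): return np.array([np.hypot(*(at_z(im,p,v[2])[:2]-v[:2]))-.06 for p in k])
    g=at_z(im,mid,.16); s=least_squares(f,[g[0],g[1],.16],loss="soft_l1",f_scale=.0005)
    return s.x,np.abs(s.fun).mean(),len(k)
E
python3 - <<'E'
from off import *
for i in range(3):
    im=arm.get_image("wrist"); s=arm.observe()
    x,e,n=off(im); T=im["T"]
    print(x.round(4),round(e,5),n,"rel cam",(T[:3,:3].T@(x-T[:3,3])).round(4),T[:3,3].round(4),s["position"].round(4))
E
```

```text
[ 0.4599 -0.2843  0.1594] 0.00016 190 rel cam [-0.0009  0.0192  0.1981] [ 0.4608 -0.2166  0.3466] [ 0.4608 -0.2833  0.1876]
[ 0.4594 -0.2839  0.1586] 0.00016 189 rel cam [-0.001   0.0192  0.1981] [ 0.4605 -0.2163  0.3458] [ 0.4605 -0.2831  0.1871]
[ 0.4591 -0.2837  0.1581] 0.00016 189 rel cam [-0.001   0.0193  0.1981] [ 0.4604 -0.2162  0.3453] [ 0.4604 -0.283   0.1869]
```

Emit:
carry_out(claw=[0, 0, 0, 0, 0, 0, 0, 0, 0, 0, 0, 0, 0, 0, 0, 0, 0, 0], delta_pos=[[2, 0.33, 0], [3, 0.33, 0], [4, 0.33, 0], [4, 0.33, 0], [4, 0.33, 0], [4, 0.33, 0], [4, 0.33, 0], [4, 0.33, 0], [4, 0.33, 0], [4, 0.33, 0], [4, 0.33, 0], [4, 0.33, 0], [3.5, 0.33, 0], [2.5, 0.33, 0], [1.2, 0.33, 0], [0.5, 0.33, 0], [0, 0, 0], [0, 0, 0]], angular=[[0, 0, 0], [0, 0, 0], [0, 0, 0], [0, 0, 0], [0, 0, 0], [0, 0, 0], [0, 0, 0], [0, 0, 0], [0, 0, 0], [0, 0, 0], [0, 0, 0], [0, 0, 0], [0, 0, 0], [0, 0, 0], [0, 0, 0], [0, 0, 0], [0, 0, 0], [0, 0, 0]])

```text
clock: 11.1
position: [0.5139, 0.2416, 0.1875]
ee_rot: [2.223, 2.219, -0.001]
force: [-0.3, -0.2, -5.7]
width: 0.252
gripper_force: 30.0
```

Emit:
carry_out(claw=[0, 0, 0, 0, 0, 0], delta_pos=[[0, 0, 0.8], [0, 0, 1.2], [0, 0, 1.2], [0, 0, 0.8], [0, 0, 0.5], [0, 0, 0]], angular=[[0, 0, 0], [0, 0, 0], [0, 0, 0], [0, 0, 0], [0, 0, 0], [0, 0, 0]])

```text
clock: 11.7
position: [0.5132, 0.2433, 0.1418]
ee_rot: [-2.221, -2.221, 0.003]
force: [-0.7, 0.3, -5.3]
width: 0.256
gripper_force: 30.0
```

Run:
```python
from off import *
arm.get_image("wrist")
for i in range(2):
    im=arm.get_image("wrist"); s=arm.observe()
    x,e,n=off(im)
    print(x.round(4),round(e,5),n,s["position"].round(4),s["force"].round(2),s["width"],s["clock"])
im=arm.get_image("scene"); save(im,"p1.png",(250,100,380,200),5)
```

```text
[0.5119 0.2417 0.1133] 0.00016 189 [0.5139 0.2436 0.1428] [ 0.08  0.18 -3.83] 0.2540164757977138 11.8
[0.5122 0.2418 0.1138] 0.00016 189 [0.514  0.2436 0.1431] [ 0.77  0.37 -4.57] 0.25583441182364636 11.85
```

View pics/p1.png

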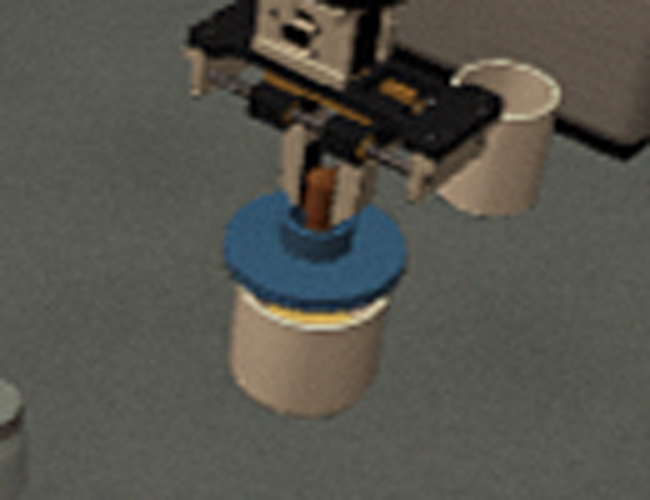

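Lids sit centred over the crock, ~14 mm above seat. Nudge 1 mm and lower slowly.

Emit:
carry_out(claw=[0, 0, 0, 0, 0, 0, 0, 0], delta_pos=[[0.1, 0.05, 0.2], [0, 0, 0.2], [0, 0, 0.2], [0, 0, 0.2], [0, 0, 0.2], [0, 0, 0.2], [0, 0, 0], [0, 0, 0]], angular=[[0, 0, 0], [0, 0, 0], [0, 0, 0], [0, 0, 0], [0, 0, 0], [0, 0, 0], [0, 0, 0], [0, 0, 0]])

```text
clock: 12.7
position: [0.5142, 0.2445, 0.1307]
ee_rot: [-2.221, -2.222, 0.0]
force: [-0.7, -0.1, -4.5]
width: 0.253
gripper_force: 30.0
```

Emit:
carry_out(claw=[0, 0, 0], delta_pos=[[0, 0, 0.1], [0, 0, 0.1], [0, 0, 0]], angular=[[0, 0, 0], [0, 0, 0], [0, 0, 0]])

```text
clock: 13.0
position: [0.5142, 0.2445, 0.1286]
ee_rot: [-2.221, -2.222, 0.0]
force: [-0.0, -0.8, -4.4]
width: 0.253
gripper_force: 30.0
```

Run:
```python
from off import *
for i in range(3):
    im=arm.get_image("wrist"); s=arm.observe()
    x,e,n=off(im)
    print(x.round(4),round(e,5),n,s["position"].round(4),s["force"].round(2),s["ft_torque"].round(2),s["clock"])
```

```text
[0.5124 0.2428 0.0995] 0.00016 189 [0.5142 0.2445 0.1287] [-0.71 -0.26 -4.71] [-0.04  0.06  0.01] 13.05
[0.5124 0.2428 0.0996] 0.00016 189 [0.5142 0.2445 0.1287] [ 0.63 -0.13 -3.91] [-0.11  0.09 -0.04] 13.1
[0.5125 0.2428 0.0997] 0.00016 189 [0.5142 0.2445 0.1288] [ 1.   -1.03 -5.11] [-0.1   0.08  0.01] 13.15
```

Emit:
carry_out(claw=[0, 0, 0], delta_pos=[[0, 0, 0.1], [0, 0, 0.1], [0, 0, 0]], angular=[[0, 0, 0], [0, 0, 0], [0, 0, 0]])

```text
clock: 13.45
position: [0.5141, 0.2445, 0.1266]
ee_rot: [-2.221, -2.222, 0.0]
force: [-0.1, -0.4, -4.9]
width: 0.25
gripper_force: 30.0
```

Emit:
carry_out(claw=[0, 0], delta_pos=[[0, 0, 0.1], [0, 0, 0]], angular=[[0, 0, 0], [0, 0, 0]])

```text
clock: 13.65
position: [0.5142, 0.2445, 0.1256]
ee_rot: [-2.221, -2.222, 0.0]
force: [-0.3, 0.2, -5.6]
width: 0.253
gripper_force: 30.0
```

Emit:
carry_out(claw=[0, 0, 0], delta_pos=[[0, 0, 0.1], [0, 0, 0], [0, 0, 0]], angular=[[0, 0, 0], [0, 0, 0], [0, 0, 0]])

```text
clock: 13.95
position: [0.5143, 0.2446, 0.1251]
ee_rot: [-2.221, -2.222, -0.001]
force: [-1.9, -0.8, 2.0]
width: 0.253
gripper_force: 30.0
```

Emit:
carry_out(claw=[0, 0, 0], delta_pos=[[0, 0, 0.1], [0, 0, 0], [0, 0, 0]], angular=[[0, 0, 0], [0, 0, 0], [0, 0, 0]])

```text
clock: 14.25
position: [0.5143, 0.2446, 0.125]
ee_rot: [-2.221, -2.221, -0.001]
force: [-6.0, -2.0, 13.7]
width: 0.26
gripper_force: 30.0
```

Contact at the seat height. Relax the push, open, and check.

Emit:
carry_out(claw=[0, 3, 4, 5, 6, 7, 7, 7], delta_pos=[[0, 0, -0.1], [0, 0, 0], [0, 0, 0], [0, 0, 0], [0, 0, 0], [0, 0, 0], [0, 0, 0], [0, 0, 0]], angular=[[0, 0, 0], [0, 0, 0], [0, 0, 0], [0, 0, 0], [0, 0, 0], [0, 0, 0], [0, 0, 0], [0, 0, 0]])

```text
clock: 15.05
position: [0.5142, 0.2445, 0.1247]
ee_rot: [-2.221, -2.222, -0.0]
force: [0.8, 0.4, 0.6]
width: 0.754
gripper_force: 0.0
```

Run:
```python
from off import *
for i in range(3):
    im=arm.get_image("wrist"); s=arm.observe()
    x,e,n=off(im)
    print(x.round(4),round(e,5),n,s["position"].round(4),s["force"].round(2),s["width"],s["clock"])
save(im,"r1.png",s=1.2)
```

```text
[0.5126 0.2429 0.0961] 0.00016 189 [0.5143 0.2445 0.1247] [ 0.23  0.22 -0.37] 0.7606624270996039 15.1
[0.5126 0.2429 0.096 ] 0.00016 189 [0.5143 0.2445 0.1247] [-0.43 -0.11  0.2 ] 0.7608518267376512 15.15
[0.5126 0.2429 0.096 ] 0.00015 189 [0.5142 0.2445 0.1247] [0.16 0.13 0.38] 0.7610598575594165 15.2
```

View pics/r1.png

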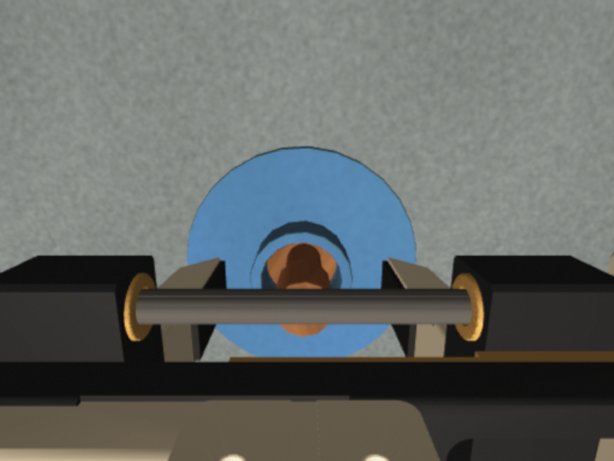

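Lid is seated and nested, fingers off (0 N), plate ring centred at ~(251,205) px. Now lower around the collar and grip.

Emit:
carry_out(claw=[7, 7, 7, 7, 7, 7], delta_pos=[[-0.1, -0.1, 0.5], [0, 0, 0.5], [0, 0, 0.5], [0, 0, 0.3], [0, 0, 0.3], [0, 0, 0]], angular=[[0, 0, 0], [0, 0, 0], [0, 0, 0], [0, 0, 0], [0, 0, 0], [0, 0, 0]], force=20)

```text
clock: 15.8
position: [0.513, 0.2434, 0.1032]
ee_rot: [-2.221, -2.221, 0.001]
force: [0.3, -0.5, -0.6]
width: 0.762
gripper_force: 0.0
```

Emit:
carry_out(claw=[6, 5.5, 5.2, 5, 4.8, 4.5, 4, 4, 4], delta_pos=[[0, 0, 0], [0, 0, 0], [0, 0, 0], [0, 0, 0], [0, 0, 0], [0, 0, 0], [0, 0, 0], [0, 0, 0], [0, 0, 0]], angular=[[0, 0, 0], [0, 0, 0], [0, 0, 0], [0, 0, 0], [0, 0, 0], [0, 0, 0], [0, 0, 0], [0, 0, 0], [0, 0, 0]])

```text
clock: 16.7
position: [0.5133, 0.2435, 0.1038]
ee_rot: [-2.221, -2.221, -0.0]
force: [-0.4, 0.5, 1.6]
width: 0.512
gripper_force: 20.0
```

Emit:
carry_out(claw=[4, 4, 4, 4, 4, 4, 4, 4, 4, 4, 4, 4], delta_pos=[[0, 0, -0.2], [0, 0, -0.4], [0, 0, -0.8], [0, 0, -1.2], [0, 0, -1.4], [0, 0, -1.4], [0, 0, -1.4], [0, 0, -1.4], [0, 0, -1.0], [0, 0, -0.8], [0, 0, 0], [0, 0, 0]], angular=[[0, 0, 0], [0, 0, 0], [0, 0, 0], [0, 0, 0], [0, 0, 0], [0, 0, 0], [0, 0, 0], [0, 0, 0], [0, 0, 0], [0, 0, 0], [0, 0, 0], [0, 0, 0]])

```text
clock: 17.9
position: [0.5131, 0.2435, 0.2036]
ee_rot: [-2.221, -2.222, 0.0]
force: [-0.2, 0.8, -2.2]
width: 0.513
gripper_force: 20.0
```

Run:
```python
from off import *
s=arm.observe();print(s["position"],s["width"],s["gripper_force"],s["force"],s["clock"])
im=arm.get_image("scene"); save(im,"f1.png",(240,80,390,200),4)
```

```text
[0.51305286 0.2435198  0.20356264] 0.513318747012539 19.999722694046795 [-0.2495184   0.76887682 -2.18117354] 17.9
```

View pics/f1.png

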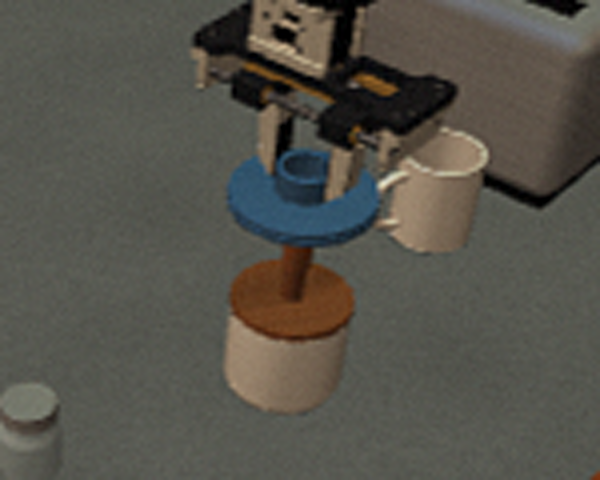

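The outer lid is held level (crop (305,200)) and the inner lid sits closed on the crock with its stem clear (crop (292,300)). The wrist carries only ~2.2 N, the outer lid's weight.

```bash
python3 -c "
from cell import arm
print(arm.sign_off())"
```

```text
the job is handed in; nothing more can be done
None
```

The job is handed in at about 18 s with no verdict returned: both lids went onto the crock by the knob, and the blue outer lid was lifted off alone and is held level about 10 cm up, with the inner lid left closed on the crock.

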